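# Confirm three picks in order

### The job

Book out the picks at the packing bench: with a fingertip, lightly press in the round confirm button in front of the bin of cardboard tubes, then the one in front of the bin of small white boxes, then the one in front of the bin of tape rolls. Press each one until it is well in, where it stays. Only press: pick nothing up, and leave the carton, spool and box cutter lying among the bins where they are.

Things in the scene. Friction and masses are not known exactly. Their poses are not given: they have to be found in the camera images.
- bin_tubes: Low open cardboard bin holding a pile of long brown cardboard tubes with white end caps, lying along the bin (two on top); fixed to the bench. Bin 150 (x) x 130 (y) x 60 mm high, goods up to 76 mm above the bench. Origin: centre of the bin's underside on the bench; z up; its own -x points out of its front, where a fixed grey button post 60 x 60 mm, 50 mm high, stands with its centre 110 mm from the origin.
- button_tubes_top (a point): Centre of the flat top face of the white round confirm button (40 mm across) on the post in front of the bin of tubes; it moves down with the button. Top face 72 mm above the bench when out, 60 mm when fully in.
- button_tubes (a joint): Travel of that button, straight down: 0 m out, 0.012 m fully in. It stays as far in as it is pushed. It starts to move at about 3 N, reaches its stop at about 5.5 N; it counts as pressed when more than 5 mm in.
- bin_boxes: Low open cardboard bin holding four small white boxes standing in two rows; fixed to the bench. Bin 150 (x) x 130 (y) x 60 mm high, goods up to 76 mm above the bench. Origin: centre of the bin's underside on the bench; z up; its own -x points out of its front, where a fixed grey button post 60 x 60 mm, 50 mm high, stands with its centre 110 mm from the origin.
- button_boxes_top (a point): Centre of the flat top face of the white round confirm button (40 mm across) on the post in front of the bin of boxes; it moves down with the button. Top face 72 mm above the bench when out, 60 mm when fully in.
- button_boxes (a joint): Travel of that button, straight down: 0 m out, 0.012 m fully in. It stays as far in as it is pushed. It starts to move at about 3 N, reaches its stop at about 5.5 N; it counts as pressed when more than 5 mm in.
- bin_rolls: Low open cardboard bin holding tape rolls, stacked flat as four round two-high piles with open round middles; fixed to the bench. Bin 150 (x) x 130 (y) x 60 mm high, goods up to 76 mm above the bench. Origin: centre of the bin's underside on the bench; z up; its own -x points out of its front, where a fixed grey button post 60 x 60 mm, 50 mm high, stands with its centre 110 mm from the origin.
- button_rolls_top (a point): Centre of the flat top face of the white round confirm button (40 mm across) on the post in front of the bin of rolls; it moves down with the button. Top face 72 mm above the bench when out, 60 mm when fully in.
- button_rolls (a joint): Travel of that button, straight down: 0 m out, 0.012 m fully in. It stays as far in as it is pushed. It starts to move at about 3 N, reaches its stop at about 5.5 N; it counts as pressed when more than 5 mm in.
- carton_mid (a point): Loose small white carton, 60 x 40 x 45 mm high, 40 to 85 g, on the bench beside a button post; the point is its centre. Leave alone.
- spool_mid (a point): Loose wooden spool, standing, 44 mm across, 50 mm high, 40 to 85 g; the point is its centre. Leave alone.
- knife_mid (a point): Loose black box cutter lying flat, 138 x 24 mm, 14 mm thick, 50 to 100 g; the point lies in its middle. Leave alone.

How it is judged (in metres and radians):
On the way, in this order (a step that is already met when the one before it is completed fails the run):
1. the tubes' button is pressed in, the other two still out (value of joint button_tubes above 0.005 m and value of joint each of button_boxes, button_rolls below 0.005 m), for 0.1 s.
2. then the white boxes' button is pressed in, the tape rolls' still out (value of joint each of button_tubes, button_boxes above 0.005 m and value of joint button_rolls below 0.005 m), for 0.1 s.
3. then the tape rolls' button is pressed in (value of joint each of button_tubes, button_boxes, button_rolls above 0.005 m), for 0.1 s.
At the end, for the whole second after the job is handed in: All three buttons are more than 5 mm in; carton, spool and box cutter are within 20 mm of where they started (all of step 3 and distance of each of carton_mid, spool_mid, knife_mid from where it was at the start of the episode below 0.02 m); the robot touches nothing.
It fails at once if the white boxes' button is pressed before the tubes' button (value of joint button_boxes above 0.004 m and value of joint button_tubes below 0.005 m).
It fails at once if the tape rolls' button is pressed before both others (value of joint button_rolls above 0.004 m and value of joint any of button_tubes, button_boxes below 0.005 m).
It fails at once if the robot pushes with more than 20 N on a bin, its post or its button (contact force between any of the fingers, the arm and bin_tubes above 20 N or contact force between any of the fingers, the arm and bin_boxes above 20 N or contact force between any of the fingers, the arm and bin_rolls above 20 N).
It fails at once if the loose carton, spool or box cutter is shifted or lifted by more than 20 mm (distance of any of carton_mid, spool_mid, knife_mid from where it was at the start of the episode above 0.02 m).
It also fails if it takes over 53 s, if anything falls off the work surface, if the arm or the gripper's body presses on something with over 40 N, if the wrist force passes 120 N, or if a joint passes its speed limit or range.

### The arm

A 6-joint arm with a two-finger parallel gripper is mounted at the origin on the work surface. World frame = base frame: x ahead of the robot, y to its left, z up, the work surface at z = 0. Lengths are in mm, angles in rad, forces in N, time in s.
With the tool pointing down it reaches from about 250 to 850 mm from the base axis. Payload 12.5 kg.
Tool frame: the origin (TCP) lies on the mounting face of the last link; the fingertips stand 186 mm ahead of it and the grasp point (between the pads) lies 167 mm ahead of it; z points along the fingers, y is the line along which they close (so a half turn about z gives the same grasp; the last joint's range is limited). The gripper opens to 93 mm and grips with 3 to 60 N. Pads are 15 mm wide; open, the fingers measure 128 mm over their backs; the gripper's body (75 mm by 188 mm) begins 65 mm behind the grasp point.
Start: joints at [-1.191, 0.351, 1.652, -0, 1.139, -0.085], TCP at [246.55, -491.629, 404.733] pointing down, gripper open.
Joint ranges: [-2.75, 2.75], [-0.79, 2.1], [0.01, 2.65], [-1.57, 4.71], [0.07, 3.14], [-2.87, 2.87]. Speed limits (rad/s): [2.22, 2.22, 2.79, 3.14, 3.14, 3.14].

### API

Orientations are given as a unit quaternion [w, x, y, z].
In Python, from cell import sensors, camera, job, boxes_of, mark_of gives the robot as it stands.
- The arm moves only by the tool drive_tool, never from a script. Its argument "targets" is a list of rows, each a list of 7 numbers: the closure, from 0 (fully open) to 1 (shut), then the shift along the tool's x, y, z in mm, then the turn, a rotation vector about the tool's x, y, z in rad. A call has 1 to 10 rows; each row is the pose to reach, as a shift and turn from the pose commanded when the call began, along the tool's axes at that moment; what a row does not reach only later rows make up. A row lasts 1/10 s, in which the tool goes at most 50 mm and 8.59 degrees, less where a joint would pass 70% of its speed; a pose out of reach is approached as far as the arm can. A call with a gripper value outside its range is refused whole. The fingers move at their own pace and stop on an object; "force" is the grip in N (left out, the last holds). Time passes only in rows, so rows that repeat a pose let the fingers close. It gives the time, the measured TCP pose, the force, the opening and the grip force at its end, in the units of the state.
- sensors.get_obs(): the state, without advancing time (a new reading comes with each control period).
- camera(name): name is "scene" or "top" or "wrist"; returns a dict with "image" (420x560x3 uint8, red, green, blue), "fx", "fy", "cx", "cy" (pixels), "camera_from_world" (4x4, takes a point from world to camera coordinates). Camera axes: x right, y down, z forward; pixel columns grow to the right and rows downward; lengths in mm; the calibration is good to about 2 mm. A picture is of the moment at which its call begins. There is no depth.
- job.hand_in(): hands the job in; it is judged then, once.
Trained networks look in the newest picture that a camera, given by its name, has taken for a name from the list of things; names that differ only in an ending like _2 or _b are one class to them, and where a whole thing is asked for, a point or a joint stands for the part that bears it (a point fixed in the world has none). Each returns a list of dicts, best first, with "confidence" (0 to 1); they miss things now and then, are a little off and sometimes report something else, mostly with a low value. They report only what shows in the picture. A call takes as long as a camera call.
- boxes_of(camera, name): "centre" ([x, y, z] in mm, in world coordinates, good to about 4 mm: the middle of the surface that is visible of it).
- mark_of(camera, name): "centre" ([x, y, z] in mm, in world coordinates, good to about 4 mm: a listed point, or the origin of a listed thing).
The state is a dict: "time": time; "joints": joint angles; "qd": joint speeds; "joint_efforts": joint torques, N m; "tcp_pos": TCP position; "orientation": TCP orientation; "force": force on the tool from outside, world axes, zero at the start; "wrist_torque": the same for the moment, N m; "gripper_width": opening from 0.0 (shut) to 1.0 (fully open); "grip_force": force on a finger pad.
Only numpy, scipy, OpenCV 4.12 (cv2) and the standard library are available. Lean on these libraries where they do the work, as an engineer would, in place of code of your own. Each camera call takes 0.05 s, during which the arm holds its last target. There are 200 camera calls.

## Working session

There is one attempt and no reset: what is moved stays moved. The work goes in short steps, Python scripts to look and compute and a tool call to move; the robot and the scene stay as the last step left them, time stands still between calls to the robot, and variables do not carry over. Pictures are saved under pics/ and viewed, at most 10 in all, crops included, and the job is handed in when it is done.

Besides the shell and the picture viewer there is one more tool, called after "Request:" in YAML: its name, and indented under it one key for each argument. drive_tool: Moves the arm, as the interface text tells. Its arguments: {"type":"object","properties":{"targets":{"type":"array"},"force":{"type":"number"}},"required":["targets"]}

```bash
mkdir -p pics
python3 - <<'E'
from cell import *
import cv2,numpy as np
o=sensors.get_obs();print(o['time'],o['tcp_pos'],o['orientation'],o['gripper_width'])
for c in ['top','scene']:
    d=camera(c);cv2.imwrite(f'pics/{c}.png',d['image'][:,:,::-1])
    for n in ['bin_tubes','button_tubes_top','bin_boxes','button_boxes_top','bin_rolls','button_rolls_top','carton_mid','spool_mid','knife_mid']:
        for m in mark_of(c,n)[:3]:
            p=d['camera_from_world']@np.r_[m['centre'],1]
            print(c,n,np.round(m['centre']),round(m['confidence'],2),[round(d['fx']*p[0]/p[2]+d['cx']),round(d['fy']*p[1]/p[2]+d['cy'])])
E
```

```text
0.0 [ 246.49948946 -491.52428225  404.19339866] [-5.80101854e-04  9.73123031e-01  2.30285089e-01 -8.38023292e-05] 0.9988561069907227
top bin_tubes [ 592. -248.    3.] 0.76 [385, 196]
top button_tubes_top [ 487. -256.   72.] 0.67 [399, 235]
top bin_boxes [677.  16.  -1.] 0.57 [284, 166]
top button_boxes_top [569.  11.  74.] 0.48 [288, 203]
top bin_rolls [586. 254.   0.] 0.86 [194, 202]
top button_rolls_top [471. 244.  73.] 0.67 [192, 246]
top carton_mid [460. 321.  24.] 0.59 [166, 250]
top spool_mid [ 469. -174.   24.] 0.69 [361, 243]
top knife_mid [570.  96.   5.] 0.77 [254, 207]
top knife_mid [ 472. -174.   20.] 0.7 [360, 242]
scene bin_tubes [ 593. -248.    0.] 0.61 [170, 216]
scene button_tubes_top [ 481. -250.   73.] 0.68 [186, 170]
scene button_tubes_top [571.  98.   6.] 0.38 [296, 242]
scene bin_boxes [677.  15.   1.] 0.8 [250, 265]
scene bin_boxes [454. 321.  22.] 0.28 [394, 229]
scene button_boxes_top [569.   8.  73.] 0.5 [263, 213]
scene bin_rolls [580. 255.  -0.] 0.79 [357, 263]
scene button_rolls_top [473. 250.  71.] 0.54 [368, 213]
scene carton_mid [457. 316.  20.] 0.92 [392, 230]
scene spool_mid [ 469. -169.   29.] 0.52 [216, 187]
scene spool_mid [569.  98.   8.] 0.28 [297, 241]
scene knife_mid [571.  95.   6.] 0.88 [296, 242]
```

View pics/top.png

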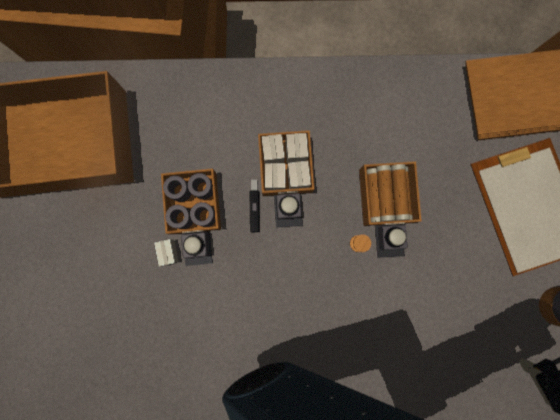

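View pics/scene.png

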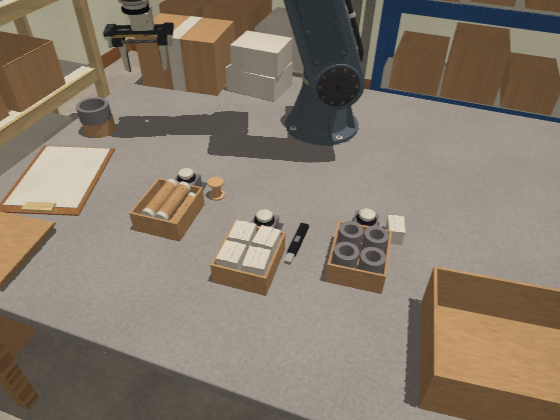

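The pictures agree with the network: the tubes' button is at about (396,238) in the top view, the boxes' at (289,206) and the rolls' at (193,246). The spool is at (361,243), the cutter at (255,206) and the carton at (165,252). I'll refine the button centres from the pixels and convert them to tool-axis moves.

```bash
cat > h.py <<'E'
from cell import *
import numpy as np,cv2
from scipy.spatial.transform import Rotation as R
def rot(o): return R.from_quat(np.r_[o['orientation'][1:],o['orientation'][0]]).as_matrix()
def blob(d,uv,r=13):
    u,v=uv;im=d['image'][v-r:v+r+1,u-r:u+r+1].astype(int)
    m=((im.min(2)>110)).astype(np.uint8)
    n,l,s,c=cv2.connectedComponentsWithStats(m)
    k=min((k for k in range(1,n) if s[k,4]>20),key=lambda k:np.hypot(*(c[k]-r)))
    return c[k]+np.array([u-r,v-r]),s[k]
def atz(d,uv,z):
    T=np.linalg.inv(d['camera_from_world']);r=T[:3,:3]@[(uv[0]-d['cx'])/d['fx'],(uv[1]-d['cy'])/d['fy'],1];c=T[:3,3]
    return c+r*(z-c[2])/r[2]
E
python3 - <<'E'
from h import *
o=sensors.get_obs();print(np.round(rot(o),3))
P={'top':[(396,238),(289,206),(193,245)],'scene':[(186,174),(264,215),(367,215)]}
for c in P:
    d=camera(c)
    for n,uv in zip(['tubes','boxes','rolls'],P[c]):
        b,s=blob(d,uv);p=atz(d,b,72);print(c,n,b.round(1),s,p.round(1),'tool shift',(rot(o).T@(p-o['tcp_pos'])).round(1))
E
```

```text
[[ 0.894  0.448  0.   ]
 [ 0.448 -0.894 -0.   ]
 [-0.     0.    -1.   ]]
top tubes [397.1 236.6] [  7   5  15  15 173] [ 483.5 -252.4   72. ] tool shift [ 319.  -107.7  332.7]
top boxes [288.7 204.6] [  6   5  15  14 172] [566.5   8.9  72. ] tool shift [ 510.4 -304.   332.7]
top rolls [191.7 244.7] [  4   6  16  15 179] [473.  246.2  72. ] tool shift [ 533.1 -558.1  332.7]
scene tubes [185.1 171. ] [  0   0  27  27 515] [ 484.  -251.9   72. ] tool shift [ 319.7 -107.9  332.7]
scene boxes [263.3 211.3] [  0   0  27  27 502] [561.8   5.7  72. ] tool shift [ 504.7 -303.3  332.7]
scene rolls [368.7 211.5] [  0   0  27  27 484] [470.1 250.7  72. ] tool shift [ 532.6 -563.4  332.7]
```

Request:
drive_tool:
  targets:
    - [1, 319, -108, 100, 0, 0, 0]
    - [1, 319, -108, 100, 0, 0, 0]
    - [1, 319, -108, 100, 0, 0, 0]
    - [1, 319, -108, 100, 0, 0, 0]
    - [1, 319, -108, 100, 0, 0, 0]
    - [1, 319, -108, 100, 0, 0, 0]
    - [1, 319, -108, 100, 0, 0, 0]
    - [1, 319, -108, 100, 0, 0, 0]
    - [1, 319, -108, 100, 0, 0, 0]
    - [1, 319, -108, 100, 0, 0, 0]
  force: 10

```text
time: 2.1
tcp_pos: [482.9, -252.8, 305.1]
orientation: [0.0, 0.973, 0.23, 0.0]
force: [0.4, -0.1, 0.0]
gripper_width: 0.188
grip_force: 0.0
```

Request:
drive_tool:
  targets:
    - [1, 0, 0, 10, 0, 0, 0]
    - [1, 0, 0, 20, 0, 0, 0]
    - [1, 0, 0, 30, 0, 0, 0]
    - [1, 0, 0, 38, 0, 0, 0]
    - [1, 0, 0, 40, 0, 0, 0]
    - [1, 0, 0, 40, 0, 0, 0]

```text
time: 2.7
tcp_pos: [483.2, -252.1, 264.3]
orientation: [-0.0, 0.973, 0.23, -0.0]
force: [0.1, -0.7, -0.1]
gripper_width: 0.005
grip_force: 0.0
```

Run:
```python
from h import *
o=sensors.get_obs();print(o['tcp_pos'],o['force'],o['gripper_width'])
a=camera('scene')['image'][110:240,120:270];b=camera('wrist')['image']
a=cv2.resize(a,None,fx=2.5,fy=2.5);a=cv2.copyMakeBorder(a,0,420-a.shape[0],0,0,cv2.BORDER_CONSTANT)
im=np.hstack([a,b]);im=cv2.resize(im,(800,int(im.shape[0]*800/im.shape[1])))
cv2.imwrite('pics/a.png',im[:,:,::-1])
```

```text
[ 483.24537296 -252.14293656  264.29241788] [ 0.13425147 -0.71053845 -0.10658762] 0.0046295431382584904
```

View pics/a.png

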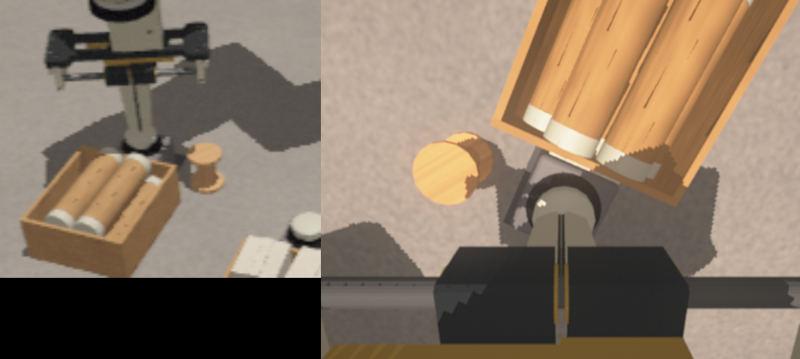

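The shut fingers stand over the tubes' button (wrist half, about (562,205)), the spool at (450,170) is clear. I'm pressing slowly now.

Request:
drive_tool:
  targets:
    - [1, 0, 0, 3, 0, 0, 0]
    - [1, 0, 0, 6, 0, 0, 0]
    - [1, 0, 0, 8, 0, 0, 0]
    - [1, 0, 0, 10, 0, 0, 0]
    - [1, 0, 0, 12, 0, 0, 0]
    - [1, 0, 0, 13, 0, 0, 0]
    - [1, 0, 0, 14, 0, 0, 0]
    - [1, 0, 0, 14, 0, 0, 0]
    - [1, 0, 0, 14, 0, 0, 0]

```text
time: 3.7
tcp_pos: [483.3, -252.1, 250.7]
orientation: [0.0, 0.973, 0.23, 0.0]
force: [0.1, -0.2, 1.2]
gripper_width: 0.005
grip_force: 0.7
```

Request:
drive_tool:
  targets:
    - [1, 0, 0, 1, 0, 0, 0]
    - [1, 0, 0, 2, 0, 0, 0]
    - [1, 0, 0, 2, 0, 0, 0]

```text
time: 4.0
tcp_pos: [483.4, -252.1, 248.7]
orientation: [0.0, 0.973, 0.23, 0.0]
force: [0.5, -0.4, 3.1]
gripper_width: 0.008
grip_force: 1.3
```

Run:
```python
from h import *
o=sensors.get_obs();print(o['tcp_pos'],o['force'],o['wrist_torque'])
for c in ['scene','wrist']:
    d=camera(c);print(c,[(m['centre'],m['confidence']) for m in mark_of(c,'button_tubes_top')])
    if c=='wrist':cv2.imwrite('pics/b.png',d['image'][:,:,::-1])
```

```text
[ 483.35236758 -252.14216822  248.71567548] [ 0.45023047 -0.3810023   3.10812689] [-0.04855516 -0.17528667 -0.00291809]
scene [([482.0, -253.6, 63.1], 0.64)]
wrist []
```

View pics/b.png

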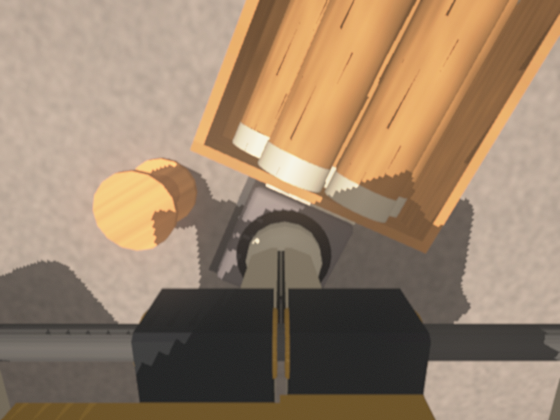

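Request:
drive_tool:
  targets:
    - [1, 0, 0, 0.5, 0, 0, 0]
    - [1, 0, 0, 1, 0, 0, 0]
    - [1, 0, 0, 1, 0, 0, 0]

```text
time: 4.5
tcp_pos: [483.3, -252.1, 247.8]
orientation: [0.0, 0.973, 0.23, 0.0]
force: [1.7, -1.0, 3.4]
gripper_width: 0.005
grip_force: 2.0
```

Request:
drive_tool:
  targets:
    - [1, 0, 0, 0.5, 0, 0, 0]
    - [1, 0, 0, 1, 0, 0, 0]
    - [1, 0, 0, 1, 0, 0, 0]

```text
time: 4.8
tcp_pos: [483.3, -252.1, 246.7]
orientation: [0.0, 0.973, 0.23, 0.0]
force: [1.4, -0.8, 4.1]
gripper_width: 0.002
grip_force: 2.0
```

Request:
drive_tool:
  targets:
    - [1, 0, 0, 0.5, 0, 0, 0]
    - [1, 0, 0, 1, 0, 0, 0]
    - [1, 0, 0, 1, 0, 0, 0]

```text
time: 5.1
tcp_pos: [483.4, -252.1, 246.3]
orientation: [0.0, 0.973, 0.23, 0.0]
force: [-1.0, 1.6, 11.5]
gripper_width: 0.008
grip_force: 5.7
```

The stop is at tip z of about 60, as it should be, so the tubes' button is fully in. I'm lifting and going to the boxes' button.

Request:
drive_tool:
  targets:
    - [1, 0, 0, -40, 0, 0, 0]
    - [1, 0, 0, -60, 0, 0, 0]
    - [1, 192, -196, -60, 0, 0, 0]
    - [1, 192, -196, -60, 0, 0, 0]
    - [1, 192, -196, -60, 0, 0, 0]
    - [1, 192, -196, -60, 0, 0, 0]
    - [1, 192, -196, -60, 0, 0, 0]
    - [1, 192, -196, -60, 0, 0, 0]
    - [1, 192, -196, -60, 0, 0, 0]
    - [1, 192, -196, -60, 0, 0, 0]

```text
time: 6.1
tcp_pos: [566.7, 9.2, 305.1]
orientation: [-0.0, 0.973, 0.231, -0.001]
force: [-0.4, -0.3, -0.2]
gripper_width: 0.004
grip_force: 0.0
```

Run:
```python
from h import *
o=sensors.get_obs();print(o['time'],o['tcp_pos'],o['force'])
d=camera('scene');print([(m['centre'],m['confidence']) for n in ['button_tubes_top','button_boxes_top'] for m in mark_of('scene',n)])
a=cv2.resize(d['image'][110:290,150:400],None,fx=1.6,fy=1.6);w=camera('wrist')['image']
a=cv2.copyMakeBorder(a,0,420-a.shape[0],0,0,cv2.BORDER_CONSTANT)
cv2.imwrite('pics/c.png',cv2.resize(np.hstack([a,w]),(800,350))[:,:,::-1])
```

```text
6.1 [566.69680245   9.19484416 305.05423395] [-0.37522844 -0.29437427 -0.18310101]
[([480.4, -254.1, 58.8], 0.51), ([567.7, 7.4, 71.7], 0.51)]
```

View pics/c.png

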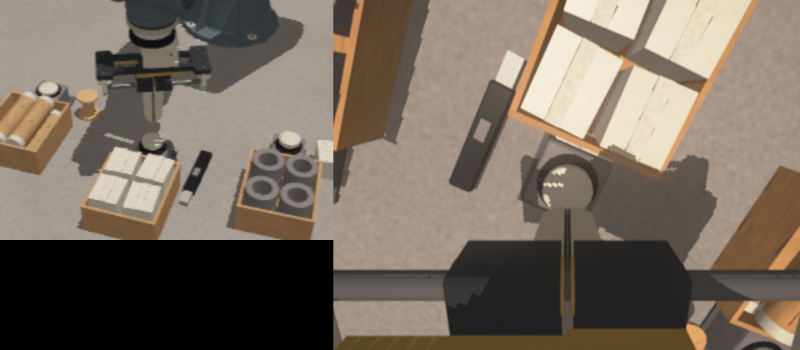

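The fingers are over the boxes' button (wrist half, about (565,185)), the cutter is clear, and the tubes' button is down (58.8). I'm pressing the boxes' button.

Request:
drive_tool:
  targets:
    - [1, 0, 0, 20, 0, 0, 0]
    - [1, 0, 0, 35, 0, 0, 0]
    - [1, 0, 0, 43, 0, 0, 0]
    - [1, 0, 0, 46, 0, 0, 0]
    - [1, 0, 0, 49, 0, 0, 0]
    - [1, 0, 0, 52, 0, 0, 0]
    - [1, 0, 0, 54, 0, 0, 0]
    - [1, 0, 0, 56, 0, 0, 0]
    - [1, 0, 0, 57, 0, 0, 0]
    - [1, 0, 0, 57, 0, 0, 0]

```text
time: 7.3
tcp_pos: [567.2, 9.2, 248.8]
orientation: [0.0, 0.973, 0.23, 0.0]
force: [-0.7, -2.0, 2.9]
gripper_width: 0.005
grip_force: 1.2
```

Request:
drive_tool:
  targets:
    - [1, 0, 0, 0.5, 0, 0, 0]
    - [1, 0, 0, 1, 0, 0, 0]
    - [1, 0, 0, 1, 0, 0, 0]

```text
time: 7.6
tcp_pos: [567.2, 9.2, 247.9]
orientation: [0.0, 0.973, 0.23, 0.0]
force: [0.1, -2.5, 4.5]
gripper_width: 0.004
grip_force: 2.1
```

Request:
drive_tool:
  targets:
    - [1, 0, 0, -40, 0, 0, 0]
    - [1, 0, 0, -58, 0, 0, 0]
    - [1, 22, -255, -58, 0, 0, 0]
    - [1, 22, -255, -58, 0, 0, 0]
    - [1, 22, -255, -58, 0, 0, 0]
    - [1, 22, -255, -58, 0, 0, 0]
    - [1, 22, -255, -58, 0, 0, 0]
    - [1, 22, -255, -58, 0, 0, 0]
    - [1, 22, -255, -58, 0, 0, 0]
    - [1, 22, -255, -58, 0, 0, 0]

```text
time: 8.6
tcp_pos: [472.7, 246.3, 305.5]
orientation: [0.0, 0.973, 0.23, -0.0]
force: [-0.3, 0.2, 0.6]
gripper_width: 0.005
grip_force: 0.0
```

Run:
```python
from h import *
o=sensors.get_obs();print(o['time'],o['tcp_pos'],o['force'])
d=camera('scene');print([(m['centre'],m['confidence']) for n in ['button_tubes_top','button_boxes_top','button_rolls_top'] for m in mark_of('scene',n)])
a=cv2.resize(d['image'][110:290,150:400],None,fx=1.6,fy=1.6);w=camera('wrist')['image']
a=cv2.copyMakeBorder(a,0,420-a.shape[0],0,0,cv2.BORDER_CONSTANT)
cv2.imwrite('pics/d.png',cv2.resize(np.hstack([a,w]),(800,350))[:,:,::-1])
```

```text
8.6 [472.72577021 246.265211   305.49491157] [-0.32899315  0.17577931  0.57797271]
[([482.0, -249.9, 62.1], 0.69), ([569.9, 6.8, 65.7], 0.53), ([475.6, 244.9, 69.4], 0.74)]
```

View pics/d.png

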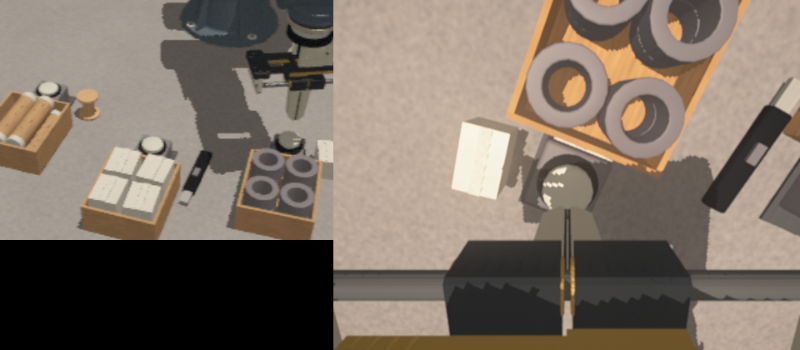

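The fingers are over the rolls' button (wrist half, about (567,185)), with the carton clear at (485,160). I'm making the last press.

Request:
drive_tool:
  targets:
    - [1, 0, 0, 20, 0, 0, 0]
    - [1, 0, 0, 35, 0, 0, 0]
    - [1, 0, 0, 43, 0, 0, 0]
    - [1, 0, 0, 46, 0, 0, 0]
    - [1, 0, 0, 49, 0, 0, 0]
    - [1, 0, 0, 52, 0, 0, 0]
    - [1, 0, 0, 54, 0, 0, 0]
    - [1, 0, 0, 56, 0, 0, 0]
    - [1, 0, 0, 57, 0, 0, 0]
    - [1, 0, 0, 57, 0, 0, 0]

```text
time: 9.85
tcp_pos: [472.5, 247.0, 248.8]
orientation: [-0.0, 0.973, 0.23, 0.0]
force: [-0.6, -0.9, 1.1]
gripper_width: 0.006
grip_force: 0.8
```

Request:
drive_tool:
  targets:
    - [1, 0, 0, 0.5, 0, 0, 0]
    - [1, 0, 0, 1, 0, 0, 0]
    - [1, 0, 0, 1, 0, 0, 0]

```text
time: 10.15
tcp_pos: [472.5, 247.1, 247.8]
orientation: [-0.0, 0.973, 0.23, 0.0]
force: [0.4, -1.9, 4.8]
gripper_width: 0.01
grip_force: 2.0
```

Request:
drive_tool:
  targets:
    - [1, 0, 0, -30, 0, 0, 0]
    - [1, 0, 0, -60, 0, 0, 0]
    - [1, 0, 0, -100, 0, 0, 0]
    - [1, 0, 0, -140, 0, 0, 0]
    - [1, 0, 0, -150, 0, 0, 0]
    - [1, -150, 0, -150, 0, 0, 0]
    - [1, -150, 0, -150, 0, 0, 0]
    - [1, -150, 0, -150, 0, 0, 0]
    - [1, -150, 0, -150, 0, 0, 0]
    - [1, -150, 0, -150, 0, 0, 0]

```text
time: 11.15
tcp_pos: [337.9, 179.6, 397.7]
orientation: [-0.0, 0.973, 0.23, 0.0]
force: [0.3, 0.5, 1.1]
gripper_width: 0.002
grip_force: 0.0
```

Run:
```python
from h import *
o=sensors.get_obs();print(o['time'],o['tcp_pos'],o['force'])
for c in ['scene','top']:
    d=camera(c)
    for n in ['button_tubes_top','button_boxes_top','button_rolls_top','carton_mid','spool_mid','knife_mid']: print(c,n,[(np.round(m['centre']),round(m['confidence'],2)) for m in mark_of(c,n)[:1]])
    if c=='scene': cv2.imwrite('pics/e.png',cv2.resize(d['image'][130:310,120:420],None,fx=2.6,fy=2.6)[:,:,::-1])
```

```text
11.15 [337.92331449 179.64123064 397.66221218] [0.25983087 0.47144353 1.13672588]
scene button_tubes_top [(array([ 483., -249.,   60.]), 0.4)]
scene button_boxes_top [(array([571.,   7.,  65.]), 0.48)]
scene button_rolls_top [(array([474., 247.,  58.]), 0.53)]
scene carton_mid [(array([453., 318.,  19.]), 0.89)]
scene spool_mid [(array([ 470., -166.,   30.]), 0.6)]
scene knife_mid [(array([568.,  98.,   6.]), 0.64)]
top button_tubes_top [(array([ 488., -255.,   60.]), 0.71)]
top button_boxes_top [(array([572.,  11.,  61.]), 0.54)]
top button_rolls_top [(array([468., 247.,  62.]), 0.52)]
top carton_mid [(array([455., 320.,  20.]), 0.86)]
top spool_mid [(array([ 472., -174.,   27.]), 0.86)]
top knife_mid [(array([571.,  93.,   8.]), 0.72)]
```

View pics/e.png

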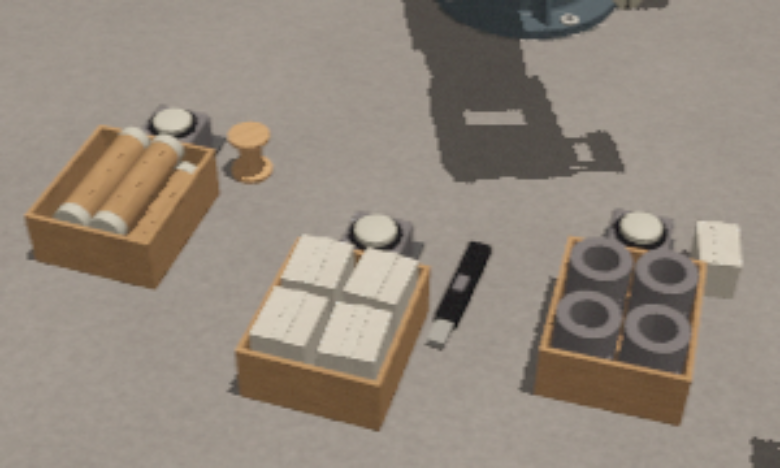

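All three buttons sit low in their collars ((173,122), (376,231) and (641,228)). The spool, cutter and carton are unmoved, and the arm is clear.

```bash
python3 -c "
from cell import *
print(job.hand_in())"
```

```text
the job is handed in; nothing more can be done
None
```

I pressed all three buttons well in, in the order tubes, boxes, rolls. The carton, spool and box cutter stayed where they were, and the job is handed in, though the hand-in returned no verdict.

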